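# Slide a stalled tube carrier round the track corner and snap it into its dock

## Robot

A 7-joint arm with a two-finger parallel gripper is mounted at the origin on the work surface. World frame = base frame: x ahead of the robot, y to its left, z up, the work surface at z = 0. Lengths are in mm, angles in rad, forces in N, time in s.
With the tool pointing down it reaches from about 400 to 875 mm from the base axis. Payload 4.4 kg.
Tool frame: the origin (TCP) lies on the centre line of the jaws, within the pads' length; the fingertips stand 22 mm ahead of it and the grasp point (between the pads) lies 3 mm ahead of it; z points along the fingers, y is the direction in which the jaws open and shut (so a half turn about z gives the same grasp; the last joint's range is limited). The gripper opens to 85 mm and grips with 20 to 120 N. Pads are 22 mm wide; open, the fingers measure 114 mm over their backs; the gripper's body (76 mm by 85 mm) begins 54 mm behind the grasp point. The pads swing forward as they close: fully open they stand 13 mm farther back than shut.
Start: joints at [-1.386, 0.628, 0.038, 1.517, -0.027, 0.996, -0.02], TCP at [161.292, 629.684, 253.313] pointing down, gripper open.
Joint ranges: [-3.06, 3.06], [-0.37, 2.12], [-1.25, 1.32], [0.18, 2.47], [-1.1, 4.24], [0.23, 1.98], [-2.94, 2.94]. Speed limits (rad/s): [2.57, 2.57, 3.14, 3.14, 3.14, 3.14, 3.14].

## Interface

Orientations are given as [roll, pitch, yaw] about the fixed x, y, z axes, in that order (R = Rz(yaw) Ry(pitch) Rx(roll)).
In Python, from cell import ctrl gives the robot as it stands. The module is installed in compiled form; this text tells all that it offers.
- The arm moves only by the tool step_arm, never from a script. Its argument "commands" is a list of rows, each a list of 7 numbers: the shift along the tool's x, y, z in mm, then the turn, a rotation vector about the tool's x, y, z in degrees, then the closure in counts, from 0 (fully open) to 255 (shut). A call has 1 to 8 rows; each row is the pose to reach, as a shift and turn from the pose commanded when the call began, along the tool's axes at that moment; what a row does not reach only later rows make up. A row lasts 1/10 s, in which the tool goes at most 50 mm and 8.59 degrees, less where a joint would pass 70% of its speed; a pose out of reach is approached as far as the arm can. A call with a gripper value outside its range is refused whole. The fingers move at their own pace and stop on an object; the grip force is fixed at half the most. Time passes only in rows, so rows that repeat a pose let the fingers close. It gives the time, the measured TCP pose, the force and the opening at its end, in the units of the state.
- ctrl.read_state(): the state, without advancing time (a new reading comes with each control period).
- ctrl.get_image(name): name is "side" or "top"; returns the picture (384x512x3 uint8, red, green, blue); there is no depth.
- ctrl.camera_info(name): a dict with "vertical_fov" (degrees; the focal length in pixels is half the picture's height over the tangent of half this angle, whatever the lens; pixels are square), "cx", "cy" (the principal point, pixels), "rvec" (rotation vector, rad) and "tvec" (3), from world to camera coordinates, as OpenCV has them. Camera axes: x right, y down, z forward; pixel columns grow to the right and rows downward; lengths in mm; the calibration is good to about 2 mm. A picture is of the moment at which its call begins. camera_info takes no time and is no camera call.
- ctrl.finish_job(): hands the job in, once; it reports no verdict.
Trained networks look in the newest picture that a camera, given by its name, has taken for a name from the list of things; names that differ only in an ending like _2 or _b are one class to them, and where a whole thing is asked for, a point or a joint stands for the part that bears it (a point fixed in the world has none). Each returns a list of dicts, best first, with "p" (0 to 1); they miss things now and then, are a little off and sometimes report something else, mostly with a low value. They report only what shows in the picture. A call takes as long as a camera call.
- ctrl.spot_in(thing, camera): "point" ([row, column] as shares, 0 to 1, of the picture: columns of its width, rows of its height, amid what is visible of it).
The state is a dict: "clock": time; "qpos": joint angles; "qd": joint speeds; "tau": joint torques, N m; "eef_pos": TCP position; "tool_rot": TCP orientation; "force": force on the tool from outside, world axes, zero at the start; "torque": the same for the moment, N m; "width": finger opening in mm.
Only numpy, scipy, OpenCV 4.12 (cv2) and the standard library are available. Lean on these libraries where they do the work, as an engineer would, in place of code of your own. Each camera call takes 0.05 s, during which the arm holds its last target. There are 200 camera calls.

## Task

The white two-tube carrier has stalled on the infeed lane of the sample transport track. Slide it along its lane, round the corner and on into the dock at the end of the other lane until the dock's spring pawl snaps into the notch in its side and holds it there. Push gently so that it neither jams against the rails nor is rammed into the dock, do not lift or tip it, and leave the things standing on and beside the track's plate where they are.

Things in the scene. Friction and masses are not known exactly. Their poses are not given: they have to be found in the camera images.
- carrier_mid (a point): Centre, half-way up, of the carrier: white block 68 mm long (x, along the lane), 44 wide (y), 42 high, 0.2 to 0.3 kg, friction about 0.3. Ends rounded (corner radius 14) with a 16 mm flat in the middle. A notch in each side at mid-length, 18 long, 9 deep, full height. Two tubes stand in it 17 mm ahead of and behind the centre, blue caps 19 mm wide, to 28 mm above the block.
- track: Aluminium plate with a two-rail lane that turns 90 degrees left. Origin: centre of the bend, at bench level; x = infeed direction, y = exit direction, z up. Plate top (deck) 30 mm above the bench, rail tops at 44 mm. A drive disc (radius 37 mm), to 49 mm high, stands at the origin; a black reader, to 75 mm high, outside the exit lane; a small motor box by the infeed's outer rail, to 60 mm.
- bend_start (a point): On the deck, lane centreline, where the straight infeed ends and the bend begins: (0, -85, 30) mm in the track's frame. The infeed comes from x = -155 mm along +x, rails 47 mm apart. The carrier starts 50 to 85 mm before this point. Pushed from behind, always along the lane, it runs with 1 to 3 N; pushed straight on into the bend it jams. Over 25 N on the rails is too much.
- bend_end (a point): On the deck, lane centreline, where the bend (a quarter circle of 85 mm radius about the track's origin) ends and the exit lane begins: (85, 0, 30) mm in the track's frame; the exit runs on along +y to the dock, rails 47 mm apart. The carrier has 3 mm of side play in the straights, about 1.5 mm in the bend.
- dock: Bed of the dock. Origin on the exit's centreline at deck height, 55 mm past bend_end; x = exit direction, y = inside of the bend. A carriage with sprung head and pawl (highest point 82 mm over the bench) is clamped on it at a setting of 0 to 24 mm along x, NOT reported: see or feel it. Home = latched carrier's centre = the setting along x. Keep under 20 N; force climbs fast once the head bottoms.
- dock_end (a point): Far end of the dock's bed, on the centreline, 95 mm past its origin. How the dock feels: head met 8 mm before home with 1.5 N, rising 0.5 N per mm; pawl (inside of the bend, 46 to 56 mm above the bench, over the rail) snaps into the notch about 3 mm past home at a push of 7 to 9 N; head bottoms 6 mm past home at 9 to 11 N. Let go: latched, it springs back on to the pawl; not latched, further.
- puck: Bystander: round white single-tube puck, 44 mm across, 60 mm high with its tube, on the plate inside the bend. Origin under its centre.
- dish: Bystander: clear round dish, 63 mm across, 14 mm high, on the plate. Origin under its centre.
- reagent: Bystander: brown bottle, 44 mm across, 85 mm high, on the bench right of the plate. Origin under its centre.
- pen: Bystander: marker pen, 115 mm long, 13 mm thick, lying on the bench left of the plate. Origin under its middle.

How it is judged:
By the outcome, as a careful person would: the job done as asked, in the order asked, and still so for the second after the job is handed in, with the robot touching nothing.
It also fails if it takes over 64 s, if anything falls off the work surface, if the arm or the gripper's body presses on something with over 40 N, if the wrist force passes 120 N, or if a joint passes its speed limit or range.

## Working session

There is one attempt and no reset: what is moved stays moved. The work goes in short steps, Python scripts to look and compute and a tool call to move; the robot and the scene stay as the last step left them, time stands still between calls to the robot, and variables do not carry over. Pictures are saved under pics/ and viewed, about 8 in all and at most 12, crops included, and the job is handed in when it is done.

Besides the shell and the picture viewer there is one more tool, called after "Request:" as name(argument=value, ...) on one line, values as JSON. step_arm: Moves the arm, as the interface text tells. Its arguments: {"type":"object","properties":{"commands":{"type":"array"}},"required":["commands"]}

```bash
mkdir -p pics; cat > h.py <<'E'
import numpy as np, cv2
from cell import ctrl
def cam(n):
    c=ctrl.camera_info(n); f=192/np.tan(np.radians(c["vertical_fov"])/2)
    K=np.array([[f,0,c["cx"]],[0,f,c["cy"]],[0,0,1.]])
    return K,cv2.Rodrigues(np.array(c["rvec"],float))[0],np.array(c["tvec"],float).reshape(3)
def ray(n,u,v,z):
    K,R,t=cam(n); d=R.T@np.linalg.solve(K,[u,v,1]); o=-R.T@t
    return o+d*(z-o[2])/d[2]
def proj(n,P):
    K,R,t=cam(n); q=(K@(R@np.atleast_2d(P).T+t[:,None])).T; return q[:,:2]/q[:,2:]
def shot(n,name):
    im=ctrl.get_image(n); cv2.imwrite(f"pics/{name}.png",im[:,:,::-1]); return im
E
python3 - <<'E'
from h import *
s=ctrl.read_state(); print({k:np.round(v,3) for k,v in s.items()})
for n in("top","side"):
    shot(n,n+"0"); K,R,t=cam(n); print(n,K[0,0],K[:2,2],"pos",-R.T@t)
    for th in("carrier_mid","track","bend_start","bend_end","dock","dock_end","puck","dish","reagent","pen"):
        r=ctrl.spot_in(th,n)
        print(th,[(round(float(d["p"]),2),round(d["point"][1]*512,1),round(d["point"][0]*384,1)) for d in r[:2]])
a=cv2.imread("pics/top0.png");cv2.imwrite("pics/top0b.png",cv2.resize(a,(800,600),interpolation=cv2.INTER_CUBIC))
a=cv2.imread("pics/side0.png");cv2.imwrite("pics/side0b.png",cv2.resize(a,(800,600),interpolation=cv2.INTER_CUBIC))
E
```

```text
{'clock': np.float64(0.0), 'qpos': array([-1.386,  0.629,  0.038,  1.518, -0.027,  0.996, -0.02 ]), 'qd': array([-0.001, -0.002,  0.002, -0.002, -0.   , -0.   ,  0.   ]), 'tau': array([ 0.0000e+00, -5.6340e+01,  1.2260e+00, -1.9345e+01,  1.1000e-02,
        1.0000e-02, -0.0000e+00]), 'eef_pos': array([161.135, 629.111, 252.39 ]), 'tool_rot': array([-3.14 ,  0.   ,  2.891]), 'force': array([ 0.782, -0.292, -0.18 ]), 'torque': array([-0.017,  0.069,  0.017]), 'width': np.float64(85.488)}
top 388.73285726705035 [253.60051307 193.39131767] pos [496.23996515  18.39066408 739.87846129]
carrier_mid [(0.93, 326.8, 256.1), (0.53, 275.1, 204.0)]
track [(0.83, 273.6, 204.8)]
bend_start [(0.81, 275.5, 203.8)]
bend_end [(0.71, 276.0, 202.5)]
dock [(0.81, 237.4, 159.7)]
dock_end [(0.69, 238.8, 159.8)]
puck [(0.69, 273.2, 261.7)]
dish [(0.77, 213.3, 224.7)]
reagent [(0.85, 390.5, 203.7), (0.62, 166.4, 180.3)]
pen [(0.58, 166.5, 176.8)]
side 436.16382104464884 [253.50693088 195.1553778 ] pos [122.33481125 476.73457345 707.87617879]
carrier_mid [(0.75, 333.0, 193.7)]
track [(0.64, 269.9, 212.1)]
bend_start [(0.78, 274.0, 210.4), (0.68, 224.6, 192.8)]
bend_end [(0.96, 270.0, 208.7)]
dock [(0.97, 223.8, 193.2)]
dock_end [(0.68, 228.4, 190.8), (0.66, 243.5, 236.9)]
puck [(0.69, 306.8, 218.7), (0.48, 334.8, 159.4)]
dish [(0.87, 244.1, 233.3)]
reagent [(0.85, 335.5, 158.7)]
pen [(0.8, 178.8, 245.1)]
```

View pics/top0b.png

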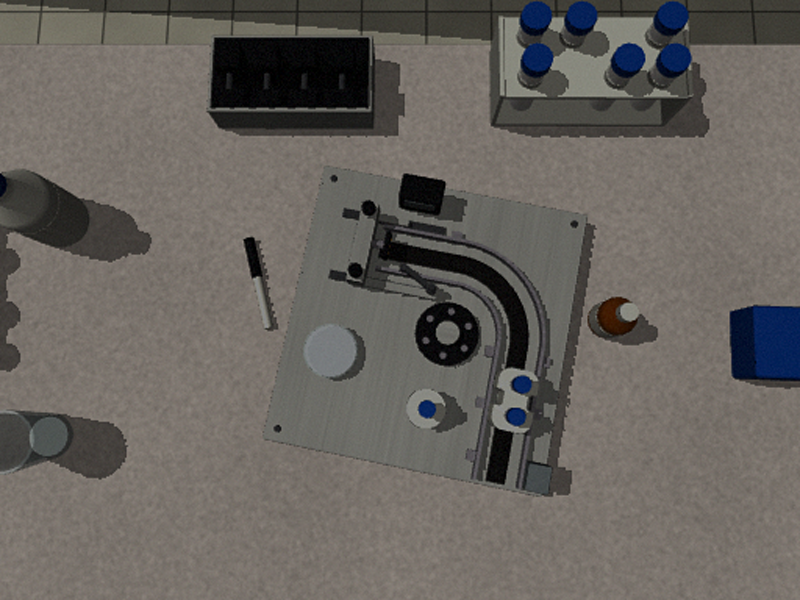

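View pics/side0b.png

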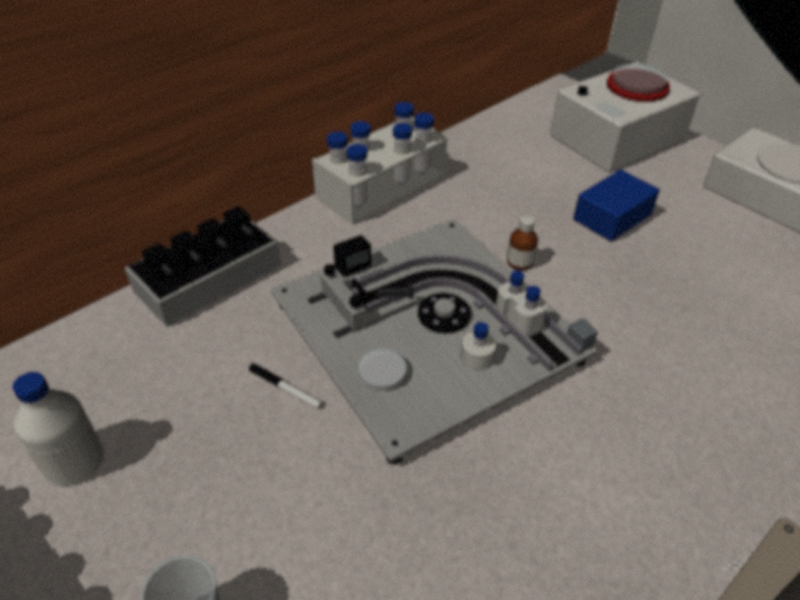

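Top view (in the 800×600 copy): disc at (447,333), carrier at (515,400) with its caps at (521,384) and (515,416), dock at (385,245), reader at (422,193), motor box at (537,477). The networks agree with this. Next I fit the track frame by rectifying the view at rail-top height.

```bash
cat >> h.py <<'E'
def T2W(P,o,yaw):
    P=np.atleast_2d(np.asarray(P,float)); c,s=np.cos(yaw),np.sin(yaw)
    return np.c_[o[0]+c*P[:,0]-s*P[:,1],o[1]+s*P[:,0]+c*P[:,1],P[:,2]]
def rect(im,n,o,yaw,z,x0,x1,y0,y1,s):
    # picture right = track +x, up = track +y
    xs=x0+(np.arange(int((x1-x0)*s))+.5)/s; ys=y1-(np.arange(int((y1-y0)*s))+.5)/s
    X,Y=np.meshgrid(xs,ys); uv=proj(n,T2W(np.c_[X.ravel(),Y.ravel(),np.full(X.size,z)],o,yaw)).astype(np.float32)
    return cv2.remap(im,uv[:,0].reshape(X.shape),uv[:,1].reshape(X.shape),cv2.INTER_CUBIC)
E
python3 - <<'E'
from h import *
o=ray("top",447*.64,333*.64,49)
e=[ray("top",u*.64,v*.64,30) for u,v in((270,437),(325,167),(530,495),(586,215))]
d=[e[1]-e[0],e[3]-e[2]]; ya=[np.arctan2(k[1],k[0]) for k in d]; print("o",o,"yaw",ya,[np.linalg.norm(k) for k in d])
yaw=np.mean(ya); im=cv2.imread("pics/top0.png")
print("carrier guess",ray("top",326.8,256.1,72))
x0,y1,s=-165,165,2.1
r=rect(im,"top",o,yaw,44,-165,140,-120,165,s)
def px(x,y): return int((x-x0)*s),int((y1-y)*s)
for R in(61.5,108.5): cv2.ellipse(r,px(0,0),(int(R*s),int(R*s)),0,0,90,(0,255,0),1)
for y in(-61.5,-108.5): cv2.line(r,px(-155,y),px(0,y),(0,255,0),1)
for x in(61.5,108.5): cv2.line(r,px(x,0),px(x,55),(0,255,0),1)
cv2.circle(r,px(0,0),int(37*s),(0,255,255),1)
cv2.imwrite("pics/rect0.png",r); print(r.shape)
np.savez("t.npz",o=o,yaw=yaw)
E
```

```text
o [561.1861712  -30.84210871  49.        ] yaw [np.float64(-0.16902093482485572), np.float64(-0.22581430936477978)] [np.float64(328.20402034539535), np.float64(334.2268984498133)]
carrier guess [486.50085143 -97.76360372  72.        ]
(598, 640, 3)
```

View pics/rect0.png

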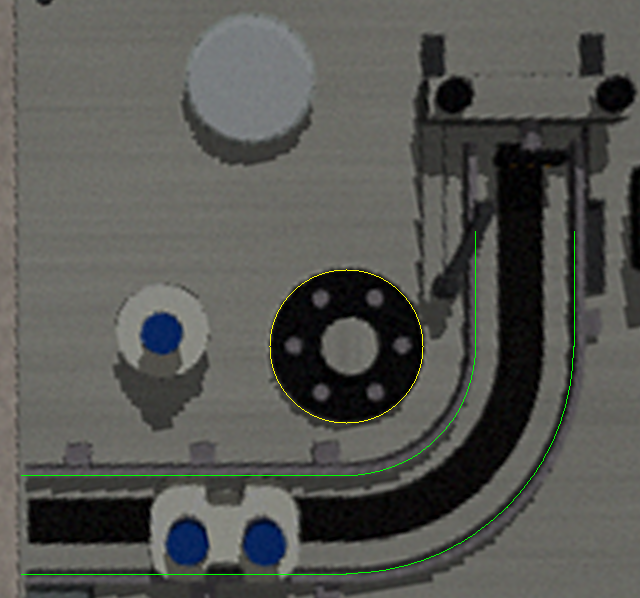

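The rectified view fits well: rails at ±23.5 mm line up with the overlay, and the carrier is at about (225,530). I refine with the black belt's edges on the deck plane and the disc, then measure the carrier from its caps.

```bash
python3 - <<'E'
from h import *
t=np.load("t.npz");o,yaw=t["o"],float(t["yaw"]); im=cv2.imread("pics/top0.png"); s=4
def edges(p):
    c=len(p)//2; p=cv2.GaussianBlur(p.reshape(1,-1).astype(np.float32),(0,0),2)[0]; g=np.gradient(p)
    w=int(16*s); return c-w+np.argmin(g[c-w:c]), c+np.argmax(g[c:c+w])
for zz in(30.,):
  r=cv2.cvtColor(rect(im,"top",o,yaw,zz,-165,140,-120,165,s),6).astype(float)
  X=lambda x:int((x+165)*s); Y=lambda y:int((165-y)*s)
  for a,b in((-150,-105),(-15,0)):
    p=r[Y(-65):Y(-105),X(a):X(b)].mean(1); i,j=edges(p); print("infeed",a,b,"belt y",-65-i/s,-65-j/s,"mid",-65-(i+j)/2/s)
  for a,b in((0,20),(25,45),(50,70)):
    p=r[Y(b):Y(a),X(65):X(105)].mean(0); i,j=edges(p); print("exit",a,b,"belt x",65+i/s,65+j/s,"mid",65+(i+j)/2/s)
for a in np.radians([-70,-50,-30,-10]):
    u=np.array([np.cos(a),np.sin(a)]); rr=np.arange(65,105,1/s)
    uv=proj("top",T2W(np.c_[rr[:,None]*u,np.full(len(rr),30)],o,yaw)).astype(np.float32)
    p=cv2.cvtColor(cv2.remap(im,uv[None,:,0],uv[None,:,1],1),6)[0]; i,j=edges(p); print("arc",np.degrees(a),65+(i+j)/2/s)
# caps z=100, disc
hsv=cv2.cvtColor(im,cv2.COLOR_BGR2HSV); m=cv2.inRange(hsv,(105,120,50),(130,255,255))
n,l,st,ce=cv2.connectedComponentsWithStats(m)
W=[]
for k in range(1,n):
    if st[k,4]>40 and 150<ce[k][0]<380 and 200<ce[k][1]<330:
        w=ray("top",*ce[k],100); c,q=np.cos(yaw),np.sin(yaw); d=w-o; print(ce[k],st[k,4],"track",c*d[0]+q*d[1],-q*d[0]+c*d[1])
E
```

```text
infeed -150 -105 belt y -74.25 -96.5 mid -85.375
infeed -15 0 belt y -73.5 -95.5 mid -84.5
exit 0 20 belt x 75.0 97.25 mid 86.125
exit 25 45 belt x 74.75 97.0 mid 85.875
exit 50 70 belt x 74.75 96.75 mid 85.75
arc -70.0 85.375
arc -50.0 85.75
arc -29.999999999999996 86.0
arc -10.0 86.375
[334.         245.66336634] 101 track -41.765552148470526 -83.88869413975488
[272.98989899 261.39393939] 99 track -86.76268662177368 8.310409967505677
[330.27358491 266.1509434 ] 106 track -75.3077434855737 -83.74217867699532
```

```bash
cat >> h.py <<'E'
import json
from scipy.spatial.transform import Rotation as Rn
from scipy.optimize import brentq
YAW=-0.19015; 
def load():
    t=np.load("t.npz"); yaw=float(t["yaw"])+.0073; o=t["o"].copy(); o[2]=0
    return T2W([1.1,.45,0],o,yaw)[0],yaw
def lane(s):   # arc length from bend_start, track frame
    L=85*np.pi/2
    if s<0: return np.array([s,-85.])
    if s<L: return 85*np.array([np.sin(s/85),-np.cos(s/85)])
    return np.array([85.,s-L])
def pusher(sr,back=25.): # rear guide point at arc sr -> TCP world xy, yaw; dir = carrier axis
    a=lane(sr); b=lane(brentq(lambda q:np.linalg.norm(lane(q)-a)-40,sr+30,sr+60)); d=(b-a)/40
    o,yaw=load(); p=T2W([*(a-back*d),0],o,yaw)[0]; return p[0],p[1],np.arctan2(d[1],d[0])+yaw
def rows(poses,grip,save=True):
    c=json.load(open("cmd.json")); R0=Rn.from_euler("xyz",[np.pi,0,c[3]]); out=[]
    for x,y,z,w in poses:
        d=R0.inv().apply(np.array([x,y,z])-c[:3]); dw=-np.degrees((w-c[3]+np.pi)%(2*np.pi)-np.pi)
        out.append([round(float(v),1)+0. for v in d]+[0,0,round(float(dw),1),grip])
    l=out[-1]; n=list(R0.apply(l[:3])+c[:3])+[c[3]-np.radians(l[5])]
    if save: json.dump([float(v) for v in n],open("cmd.json","w"))
    print(json.dumps(out).replace(" ",""))
def lin(p,n):
    c=np.array(json.load(open("cmd.json"))); return [c+(np.array(p)-c)*(k+1)/n for k in range(n)]
E
echo '[161.292,629.684,253.313,2.891]' > cmd.json
python3 - <<'E'
from h import *
print(load()); x,y,w=pusher(-59.6-20-14); print("pre",x,y,w)
rows(lin([360,400,300,2.0],8),255); rows(lin([430,100,300,1.0],8),255); rows(lin([x,y,200,w],8),255)
E
```

```text
(array([562.35138989, -30.60808865,   0.        ]), -0.19011762209481775)
pre 429.8254990723841 -91.66419613592863 -0.19011762209481775
[[-31.2,-21.7,-5.8,0,0,6.4,255],[-62.4,-43.3,-11.7,0,0,12.8,255],[-93.5,-65.0,-17.5,0,0,19.1,255],[-124.7,-86.6,-23.3,0,0,25.5,255],[-155.9,-108.3,-29.2,0,0,31.9,255],[-187.1,-129.9,-35.0,0,0,38.3,255],[-218.3,-151.6,-40.9,0,0,44.7,255],[-249.5,-173.2,-46.7,0,0,51.1,255]]
[[-37.7,-7.6,0.0,0,0,7.2,255],[-75.5,-15.2,0.0,0,0,14.3,255],[-113.2,-22.9,0.0,0,0,21.5,255],[-151.0,-30.5,0.0,0,0,28.6,255],[-188.7,-38.1,0.0,0,0,35.8,255],[-226.5,-45.7,0.0,0,0,42.9,255],[-264.2,-53.4,0.0,0,0,50.1,255],[-302.0,-61.0,0.0,0,0,57.2,255]]
[[-20.2,12.9,12.5,0,0,8.5,255],[-40.4,25.8,25.0,0,0,17.1,255],[-60.5,38.7,37.5,0,0,25.6,255],[-80.7,51.6,50.0,0,0,34.1,255],[-100.9,64.5,62.5,0,0,42.6,255],[-121.1,77.4,75.0,0,0,51.2,255],[-141.3,90.4,87.5,0,0,59.7,255],[-161.4,103.3,100.0,0,0,68.2,255]]
```

Request:
step_arm(commands=[[-31.2,-21.7,-5.8,0,0,6.4,255],[-62.4,-43.3,-11.7,0,0,12.8,255],[-93.5,-65.0,-17.5,0,0,19.1,255],[-124.7,-86.6,-23.3,0,0,25.5,255],[-155.9,-108.3,-29.2,0,0,31.9,255],[-187.1,-129.9,-35.0,0,0,38.3,255],[-218.3,-151.6,-40.9,0,0,44.7,255],[-249.5,-173.2,-46.7,0,0,51.1,255]])

```text
clock: 1.9
eef_pos: [360.9, 398.8, 300.5]
tool_rot: [3.141, -0.0, 1.994]
force: [0.8, 0.7, 0.6]
width: -0.4
```

Request:
step_arm(commands=[[-37.7,-7.6,0.0,0,0,7.2,255],[-75.5,-15.2,0.0,0,0,14.3,255],[-113.2,-22.9,0.0,0,0,21.5,255],[-151.0,-30.5,0.0,0,0,28.6,255],[-188.7,-38.1,0.0,0,0,35.8,255],[-226.5,-45.7,0.0,0,0,42.9,255],[-264.2,-53.4,0.0,0,0,50.1,255],[-302.0,-61.0,0.0,0,0,57.2,255]])

```text
clock: 2.7
eef_pos: [430.1, 98.6, 300.3]
tool_rot: [3.141, -0.001, 0.996]
force: [1.1, 0.6, 1.0]
width: 0.1
```

Request:
step_arm(commands=[[-20.2,12.9,12.5,0,0,8.5,255],[-40.4,25.8,25.0,0,0,17.1,255],[-60.5,38.7,37.5,0,0,25.6,255],[-80.7,51.6,50.0,0,0,34.1,255],[-100.9,64.5,62.5,0,0,42.6,255],[-121.1,77.4,75.0,0,0,51.2,255],[-141.3,90.4,87.5,0,0,59.7,255],[-161.4,103.3,100.0,0,0,68.2,255]])

```text
clock: 3.5
eef_pos: [430.0, -92.5, 199.7]
tool_rot: [-3.141, -0.001, -0.195]
force: [0.6, 0.6, 0.3]
width: 0.3
```

Request:
step_arm(commands=[[0,0,35,0,0,0,255],[0,0,70,0,0,0,255],[0,0,100,0,0,0,255],[0,0,118,0,0,0,255],[0,0,128,0,0,0,255],[0,0,128,0,0,0,255]])

```text
clock: 4.1
eef_pos: [429.3, -91.7, 71.0]
tool_rot: [-3.141, 0.002, -0.19]
force: [0.0, 0.5, -0.3]
width: 0.1
```

```bash
python3 - <<'E'
from h import *
c=json.load(open("cmd.json")); c[2]-=128; json.dump(c,open("cmd.json","w")); print(c)
s=ctrl.read_state(); print(np.round(s["eef_pos"],1),np.round(s["force"],2),np.round(s["qpos"],2))
a=shot("side","s1")[110:290,180:420]; b=shot("top","t1")[110:320,200:440]
cv2.imwrite("pics/c1.png",np.hstack([cv2.resize(k,(400,350),interpolation=2)[:,:,::-1] for k in(a,b)]))
E
```

```text
[429.8734919606565, -91.65683941900605, 72.01299999999998, -0.18950612976999182]
[429.3 -91.7  71. ] [ 0.03  0.51 -0.28] [-0.17  0.74  0.47  2.24 -0.98  0.38 -0.63]
```

View pics/c1.png

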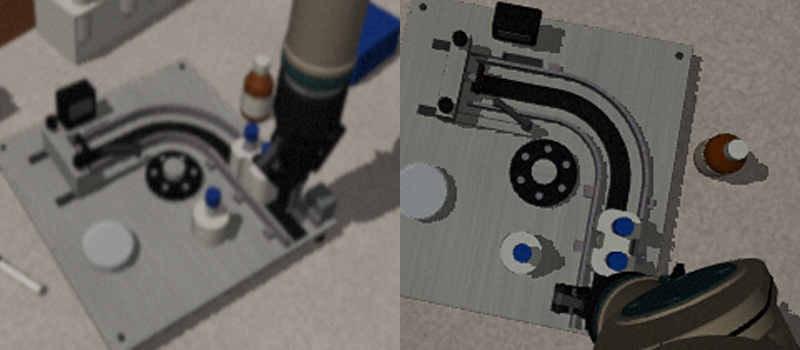

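Fingers are down behind the carrier, inside the lane, clear of the motor box. Pushing starts.

```bash
cat > go.py <<'E'
import sys
from h import *
S=eval(sys.argv[1]); rows([(*pusher(q)[:2],72,pusher(q)[2]) for q in S],255)
E
python3 go.py "[-88,-84,-81,-78,-75,-72,-69,-66]"; python3 go.py "-66+3.5*np.arange(1,9)"
```

```text
[[5.6,0.0,0.0,0,0,0.0,255],[9.6,0.0,0.0,0,0,0.0,255],[12.6,0.0,0.0,0,0,0.0,255],[15.6,0.0,0.0,0,0,0.0,255],[18.6,0.0,0.0,0,0,0.0,255],[21.6,0.0,0.0,0,0,0.0,255],[24.6,0.0,0.0,0,0,0.0,255],[27.6,0.0,0.0,0,0,0.0,255]]
[[3.5,0.0,0.0,0,0,0.0,255],[7.0,0.0,0.0,0,0,0.0,255],[10.5,0.0,0.0,0,0,0.0,255],[14.0,0.0,0.0,0,0,0.0,255],[17.5,0.0,0.0,0,0,0.0,255],[21.0,0.0,0.0,0,0,0.0,255],[24.5,0.0,0.0,0,0,0.0,255],[28.0,0.1,0.0,0,0,0.0,255]]
```

Request:
step_arm(commands=[[5.6,0,0,0,0,0,255],[9.6,0,0,0,0,0,255],[12.6,0,0,0,0,0,255],[15.6,0,0,0,0,0,255],[18.6,0,0,0,0,0,255],[21.6,0,0,0,0,0,255],[24.6,0,0,0,0,0,255],[27.6,0,0,0,0,0,255]])

```text
clock: 5.0
eef_pos: [456.9, -96.9, 72.0]
tool_rot: [-3.142, 0.0, -0.19]
force: [-0.5, -1.0, 0.1]
width: 0.0
```

Request:
step_arm(commands=[[3.5,0,0,0,0,0,255],[7,0,0,0,0,0,255],[10.5,0,0,0,0,0,255],[14,0,0,0,0,0,255],[17.5,0,0,0,0,0,255],[21,0,0,0,0,0,255],[24.5,0,0,0,0,0,255],[28,0.1,0,0,0,0,255]])

```text
clock: 5.8
eef_pos: [484.6, -102.3, 72.0]
tool_rot: [-3.142, 0.0, -0.19]
force: [0.2, 0.4, -0.4]
width: 0.0
```

```bash
cat >> h.py <<'E'
def caps(n="top"):
    im=ctrl.get_image(n); m=cv2.inRange(cv2.cvtColor(im,cv2.COLOR_RGB2HSV),(105,120,40),(130,255,255))
    k,l,st,ce=cv2.connectedComponentsWithStats(m); o,yaw=load(); c,q=np.cos(yaw),np.sin(yaw)
    for i in range(1,k):
        d=ray(n,*ce[i],98)-o; x,y=c*d[0]+q*d[1],-q*d[0]+c*d[1]
        if st[i,4]>15 and abs(x)<200 and abs(y)<200: print(n,"cap",st[i,4],"track",round(x,1),round(y,1))
    return im
def tip():
    s=ctrl.read_state(); o,yaw=load(); d=s["eef_pos"]-o; c,q=np.cos(yaw),np.sin(yaw); f=s["force"]
    print("tcp track",round(c*d[0]+q*d[1],1),round(-q*d[0]+c*d[1],1),"yaw",round(np.degrees(s["tool_rot"][2]-yaw),1),"F track",round(c*f[0]+q*f[1],1),round(-q*f[0]+c*f[1],1),"t",round(s["clock"],1))
E
python3 - <<'E'
from h import *
tip();caps("top");caps("side")
E
python3 go.py "-38+3.5*np.arange(1,9)"
```

```text
tcp track -62.8 -85.1 yaw 0.0 F track 0.2 0.4 t 5.8
top cap 107 track -2.5 -83.6
top cap 98 track -87.9 8.4
side cap 55 track -3.9 -77.5
side cap 65 track -96.3 19.6
[[3.5,0.1,0.0,0,0,-0.2,255],[7.0,0.3,0.0,0,0,-0.6,255],[10.5,0.5,0.0,0,0,-1.3,255],[14.0,0.9,0.0,0,0,-2.1,255],[17.5,1.4,0.0,0,0,-3.2,255],[21.0,1.9,0.0,0,0,-4.5,255],[24.6,2.6,0.0,0,0,-5.9,255],[28.2,3.3,0.0,0,0,-7.6,255]]
```

Request:
step_arm(commands=[[3.5,0.1,0,0,0,-0.2,255],[7,0.3,0,0,0,-0.6,255],[10.5,0.5,0,0,0,-1.3,255],[14,0.9,0,0,0,-2.1,255],[17.5,1.4,0,0,0,-3.2,255],[21,1.9,0,0,0,-4.5,255],[24.6,2.6,0,0,0,-5.9,255],[28.2,3.3,0,0,0,-7.6,255]])

```text
clock: 6.7
eef_pos: [511.7, -111.0, 72.0]
tool_rot: [3.142, 0.0, -0.055]
force: [-1.5, 0.5, -1.0]
width: 0.0
```

```bash
python3 -c "
from h import *
tip();caps()"
python3 go.py "-10+3*np.arange(1,9)"
```

```text
tcp track -34.6 -88.5 yaw 7.8 F track -1.6 0.2 t 6.7
top cap 100 track 25.2 -80.5
top cap 98 track -87.8 8.4
[[3.0,1.1,0.0,0,0,-1.6,255],[6.0,2.3,0.0,0,0,-3.4,255],[9.0,3.5,0.0,0,0,-5.3,255],[12.1,4.7,0.0,0,0,-7.3,255],[15.2,5.9,0.0,0,0,-9.3,255],[18.3,6.9,0.0,0,0,-11.4,255],[21.5,7.9,0.0,0,0,-13.4,255],[24.8,8.7,0.0,0,0,-15.4,255]]
```

Request:
step_arm(commands=[[3,1.1,0,0,0,-1.6,255],[6,2.3,0,0,0,-3.4,255],[9,3.5,0,0,0,-5.3,255],[12.1,4.7,0,0,0,-7.3,255],[15.2,5.9,0,0,0,-9.3,255],[18.3,6.9,0,0,0,-11.4,255],[21.5,7.9,0,0,0,-13.4,255],[24.8,8.7,0,0,0,-15.4,255]])

```text
clock: 7.55
eef_pos: [535.9, -121.1, 72.0]
tool_rot: [-3.142, -0.0, 0.215]
force: [-0.7, -0.6, -0.0]
width: -0.0
```

```bash
python3 -c "
from h import *
tip();caps()"
python3 go.py "14+3*np.arange(1,9)"
```

```text
tcp track -8.9 -93.8 yaw 23.2 F track -0.6 -0.7 t 7.5
top cap 99 track 47.0 -70.9
top cap 98 track -87.8 8.4
[[2.9,1.5,0.0,0,0,-2.0,255],[5.9,2.9,0.0,0,0,-4.1,255],[8.9,4.2,0.0,0,0,-6.1,255],[12.0,5.5,0.0,0,0,-8.1,255],[15.2,6.6,0.0,0,0,-10.1,255],[18.3,7.6,0.0,0,0,-12.1,255],[21.5,8.4,0.0,0,0,-14.2,255],[24.8,9.2,0.0,0,0,-16.2,255]]
```

Request:
step_arm(commands=[[2.9,1.5,0,0,0,-2.0,255],[5.9,2.9,0,0,0,-4.1,255],[8.9,4.2,0,0,0,-6.1,255],[12.0,5.5,0,0,0,-8.1,255],[15.2,6.6,0,0,0,-10.1,255],[18.3,7.6,0,0,0,-12.1,255],[21.5,8.4,0,0,0,-14.2,255],[24.8,9.2,0,0,0,-16.2,255]])

```text
clock: 8.4
eef_pos: [562.1, -124.9, 72.0]
tool_rot: [3.142, 0.0, 0.497]
force: [-1.1, -0.6, -0.5]
width: 0.3
```

```bash
python3 -c "
from h import *
tip();im=caps();cv2.imwrite('pics/t2.png',cv2.resize(im[110:320,200:440,::-1],(640,560),interpolation=2))"
python3 go.py "38+3*np.arange(1,9)"
```

```text
tcp track 17.5 -92.6 yaw 39.4 F track -1.0 -0.8 t 8.4
top cap 102 track 65.2 -55.3
top cap 27 track 37.5 -68.7
top cap 96 track -87.9 8.5
[[2.9,1.5,0.0,0,0,-2.0,255],[5.9,3.0,0.0,0,0,-4.0,255],[8.9,4.3,0.0,0,0,-6.1,255],[12.0,5.5,0.0,0,0,-8.1,255],[15.2,6.6,0.0,0,0,-10.1,255],[18.3,7.6,0.0,0,0,-12.1,255],[21.5,8.5,0.0,0,0,-14.1,255],[24.8,9.3,0.0,0,0,-16.2,255]]
```

View pics/t2.png

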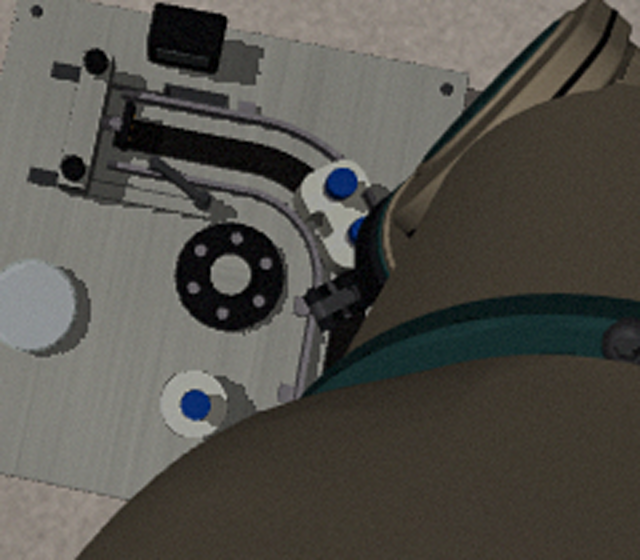

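The carrier is mid-bend, at (335,210) in this crop, aligned with the lane, and the forces are about 1 N. Continuing.

Request:
step_arm(commands=[[2.9,1.5,0,0,0,-2.0,255],[5.9,3.0,0,0,0,-4.0,255],[8.9,4.3,0,0,0,-6.1,255],[12.0,5.5,0,0,0,-8.1,255],[15.2,6.6,0,0,0,-10.1,255],[18.3,7.6,0,0,0,-12.1,255],[21.5,8.5,0,0,0,-14.1,255],[24.8,9.3,0,0,0,-16.2,255]])

```text
clock: 9.25
eef_pos: [588.3, -121.1, 72.0]
tool_rot: [3.142, 0.0, 0.78]
force: [0.4, -0.2, -0.3]
width: -0.2
```

```bash
python3 -c "
from h import *
tip();caps();print(np.round(ctrl.read_state()['qpos'],2))"
python3 go.py "62+3*np.arange(1,9)"
```

```text
tcp track 42.6 -84.0 yaw 55.6 F track 0.5 -0.1 t 9.2
top cap 98 track 78.5 -34.9
top cap 45 track 56.8 -56.8
top cap 51 track -86.2 11.8
[-0.08  0.84  0.4   1.8  -0.53  0.61 -0.16]
[[2.9,1.5,0.0,0,0,-2.0,255],[5.9,2.9,0.0,0,0,-4.0,255],[8.9,4.3,0.0,0,0,-6.0,255],[12.0,5.5,0.0,0,0,-8.1,255],[15.2,6.6,0.0,0,0,-10.1,255],[18.3,7.6,0.0,0,0,-12.1,255],[21.5,8.5,0.0,0,0,-14.1,255],[24.8,9.2,0.0,0,0,-16.1,255]]
```

Request:
step_arm(commands=[[2.9,1.5,0,0,0,-2.0,255],[5.9,2.9,0,0,0,-4.0,255],[8.9,4.3,0,0,0,-6.0,255],[12.0,5.5,0,0,0,-8.1,255],[15.2,6.6,0,0,0,-10.1,255],[18.3,7.6,0,0,0,-12.1,255],[21.5,8.5,0,0,0,-14.1,255],[24.8,9.2,0,0,0,-16.1,255]])

```text
clock: 10.1
eef_pos: [612.4, -110.3, 72.0]
tool_rot: [3.141, 0.0, 1.061]
force: [0.2, -1.0, 0.4]
width: 0.1
```

```bash
python3 -c "
from h import *
tip();caps()"
python3 go.py "86+3*np.arange(1,9)"
```

```text
tcp track 64.2 -68.8 yaw 71.7 F track 0.4 -0.9 t 10.1
top cap 95 track 85.2 -11.6
top cap 56 track 71.1 -39.5
[[2.9,1.6,0.0,0,0,-2.1,255],[5.9,3.0,0.0,0,0,-4.1,255],[8.9,4.3,0.0,0,0,-6.1,255],[12.0,5.4,0.0,0,0,-7.9,255],[15.1,6.4,0.0,0,0,-9.6,255],[18.2,7.2,0.0,0,0,-11.2,255],[21.4,7.8,0.0,0,0,-12.6,255],[24.5,8.3,0.0,0,0,-13.8,255]]
```

Request:
step_arm(commands=[[2.9,1.6,0,0,0,-2.1,255],[5.9,3.0,0,0,0,-4.1,255],[8.9,4.3,0,0,0,-6.1,255],[12.0,5.4,0,0,0,-7.9,255],[15.1,6.4,0,0,0,-9.6,255],[18.2,7.2,0,0,0,-11.2,255],[21.4,7.8,0,0,0,-12.6,255],[24.5,8.3,0,0,0,-13.8,255]])

```text
clock: 10.95
eef_pos: [631.6, -92.7, 72.0]
tool_rot: [-3.141, -0.0, 1.301]
force: [-0.2, -1.3, 0.4]
width: -0.0
```

```bash
python3 -c "
from h import *
tip();caps()"
python3 go.py "110+3*np.arange(1,9)"
```

```text
tcp track 79.7 -47.9 yaw 85.4 F track 0.1 -1.3 t 10.9
top cap 92 track 85.8 12.9
top cap 61 track 80.3 -17.7
[[2.9,1.0,0.0,0,0,-1.1,255],[5.9,1.8,0.0,0,0,-2.1,255],[8.9,2.5,0.0,0,0,-2.9,255],[11.9,3.0,0.0,0,0,-3.5,255],[14.9,3.3,0.0,0,0,-4.1,255],[18.0,3.5,0.0,0,0,-4.4,255],[21.0,3.5,0.0,0,0,-4.6,255],[24.0,3.3,0.0,0,0,-4.7,255]]
```

Request:
step_arm(commands=[[2.9,1.0,0,0,0,-1.1,255],[5.9,1.8,0,0,0,-2.1,255],[8.9,2.5,0,0,0,-2.9,255],[11.9,3.0,0,0,0,-3.5,255],[14.9,3.3,0,0,0,-4.1,255],[18.0,3.5,0,0,0,-4.4,255],[21.0,3.5,0,0,0,-4.6,255],[24.0,3.3,0,0,0,-4.7,255]])

```text
clock: 11.8
eef_pos: [641.1, -70.6, 72.0]
tool_rot: [-3.142, 0.0, 1.381]
force: [0.0, -1.0, -0.3]
width: 0.0
```

```bash
python3 -c "
from h import *
tip();im=caps();cv2.imwrite('pics/t3.png',cv2.resize(im[110:260,200:400,::-1],(800,600),interpolation=2))"
python3 go.py "134+2.5*np.arange(1,9)"
```

```text
tcp track 84.9 -24.4 yaw 90.0 F track 0.2 -0.9 t 11.8
[[2.5,0.0,0.0,0,0,0.0,255],[5.0,0.0,0.0,0,0,0.0,255],[7.5,0.0,0.0,0,0,0.0,255],[10.0,0.0,0.0,0,0,0.0,255],[12.5,0.0,0.0,0,0,0.0,255],[15.0,0.0,0.0,0,0,0.0,255],[17.5,0.0,0.0,0,0,0.0,255],[20.0,0.0,0.0,0,0,0.0,255]]
```

View pics/t3.png

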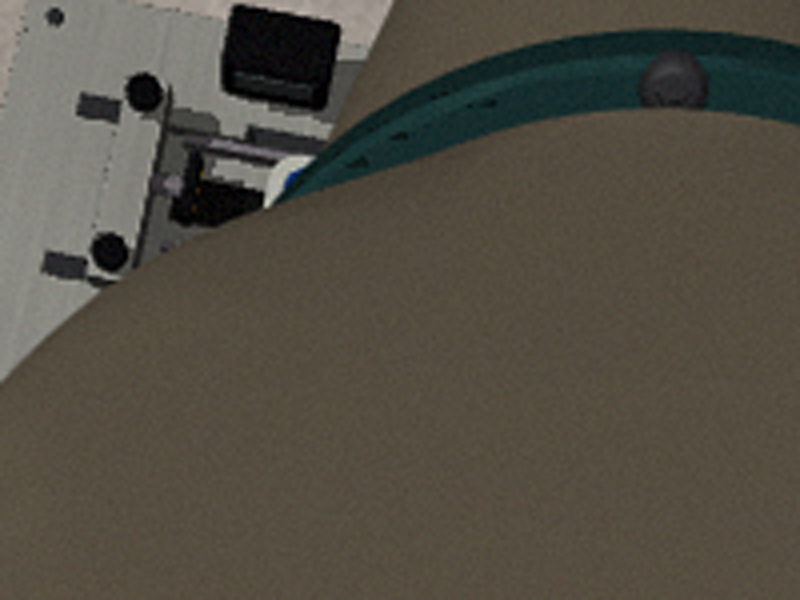

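Only the carrier's front, at (290,180), and the dock head at (190,200) show here; the arm hides the rest. The head's face in the first view suggests a setting of about 6 mm, so from here I work by feel.

Request:
step_arm(commands=[[2.5,0,0,0,0,0,255],[5,0,0,0,0,0,255],[7.5,0,0,0,0,0,255],[10,0,0,0,0,0,255],[12.5,0,0,0,0,0,255],[15,0,0,0,0,0,255],[17.5,0,0,0,0,0,255],[20,0,0,0,0,0,255]])

```text
clock: 12.65
eef_pos: [644.8, -51.1, 72.0]
tool_rot: [-3.142, 0.0, 1.381]
force: [-0.4, -1.6, -0.4]
width: 0.1
```

```bash
python3 -c "
from h import *
tip()"
python3 go.py "154+1.0*np.arange(1,9)"
```

```text
tcp track 84.9 -4.5 yaw 90.0 F track -0.1 -1.7 t 12.7
[[1.0,0.0,0.0,0,0,0.0,255],[2.0,0.0,0.0,0,0,0.0,255],[3.0,0.0,0.0,0,0,0.0,255],[4.0,0.0,0.0,0,0,0.0,255],[5.0,0.0,0.0,0,0,0.0,255],[6.0,0.0,0.0,0,0,0.0,255],[7.0,0.0,0.0,0,0,0.0,255],[8.0,0.0,0.0,0,0,0.0,255]]
```

Request:
step_arm(commands=[[1,0,0,0,0,0,255],[2,0,0,0,0,0,255],[3,0,0,0,0,0,255],[4,0,0,0,0,0,255],[5,0,0,0,0,0,255],[6,0,0,0,0,0,255],[7,0,0,0,0,0,255],[8,0,0,0,0,0,255]])

```text
clock: 13.45
eef_pos: [646.4, -43.2, 72.0]
tool_rot: [-3.142, -0.0, 1.381]
force: [0.6, -1.0, -0.2]
width: 0.2
```

Request:
step_arm(commands=[[1,0,0,0,0,0,255],[2,0,0,0,0,0,255],[3,0,0,0,0,0,255],[4,0,0,0,0,0,255],[4,0,0,0,0,0,255]])

```text
clock: 13.95
eef_pos: [647.1, -39.9, 72.0]
tool_rot: [3.141, 0.001, 1.381]
force: [0.3, -2.3, -0.4]
width: 0.4
```

Request:
step_arm(commands=[[1,0,0,0,0,0,255],[2,0,0,0,0,0,255],[3,0,0,0,0,0,255],[3,0,0,0,0,0,255]])

```text
clock: 14.35
eef_pos: [647.7, -36.9, 72.0]
tool_rot: [3.141, 0.001, 1.381]
force: [0.4, -5.1, -0.3]
width: 0.1
```

Request:
step_arm(commands=[[1,0,0,0,0,0,255],[2,0,0,0,0,0,255],[3,0,0,0,0,0,255],[3,0,0,0,0,0,255]])

```text
clock: 14.75
eef_pos: [648.2, -34.3, 72.1]
tool_rot: [3.141, 0.001, 1.381]
force: [-0.0, -5.5, 0.2]
width: -0.1
```

Request:
step_arm(commands=[[1,0,0,0,0,0,255],[2,0,0,0,0,0,255],[2,0,0,0,0,0,255]])

```text
clock: 15.05
eef_pos: [648.6, -32.9, 72.1]
tool_rot: [3.141, 0.002, 1.38]
force: [-0.8, -7.2, 0.5]
width: 0.1
```

Request:
step_arm(commands=[[1,0,0,0,0,0,255],[1,0,0,0,0,0,255]])

```text
clock: 15.25
eef_pos: [648.7, -32.2, 72.1]
tool_rot: [3.141, 0.002, 1.38]
force: [-0.6, -6.8, -0.5]
width: -0.2
```

Request:
step_arm(commands=[[1,0,0,0,0,0,255],[1,0,0,0,0,0,255]])

```text
clock: 15.45
eef_pos: [648.9, -31.5, 72.1]
tool_rot: [3.141, 0.002, 1.38]
force: [-0.3, -6.9, 0.6]
width: -0.2
```

Request:
step_arm(commands=[[1,0,0,0,0,0,255],[1,0,0,0,0,0,255]])

```text
clock: 15.65
eef_pos: [649.0, -30.6, 72.1]
tool_rot: [3.141, 0.002, 1.38]
force: [0.1, -7.0, -0.0]
width: 0.2
```

Request:
step_arm(commands=[[1,0,0,0,0,0,255],[1,0,0,0,0,0,255]])

```text
clock: 15.85
eef_pos: [649.2, -29.9, 72.1]
tool_rot: [3.141, 0.003, 1.38]
force: [-1.1, -7.0, -0.2]
width: -0.3
```

```bash
python3 -c "
from h import *
tip();a=shot('side','s4')[150:250,180:330];cv2.imwrite('pics/s4c.png',cv2.resize(a[:,:,::-1],(800,533),interpolation=2))"
```

```text
tcp track 85.1 17.1 yaw 89.9 F track 0.2 -7.1 t 15.8
```

View pics/s4c.png

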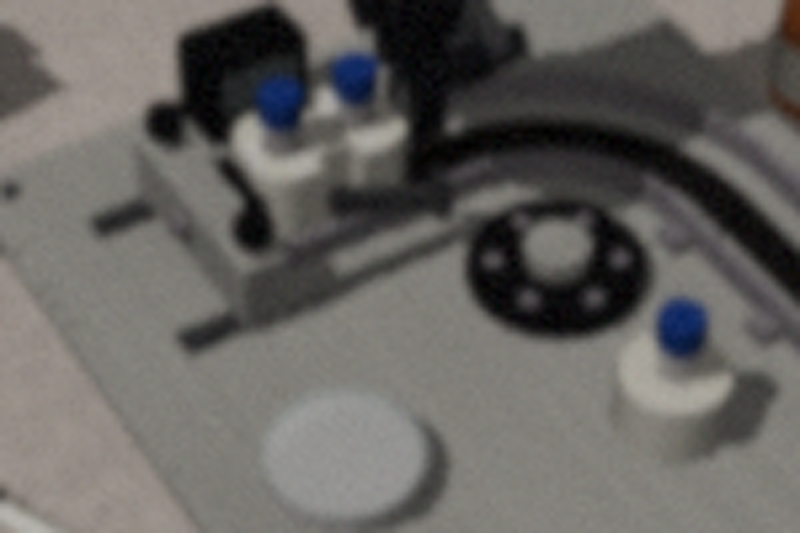

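Side view: the pawl's tip at (340,195) is right by the carrier's notch at (340,165). It is not clear whether it has snapped, so I push a few more single millimetres while watching the force.

Request:
step_arm(commands=[[1,0,0,0,0,0,255],[1,0,0,0,0,0,255]])

```text
clock: 16.1
eef_pos: [649.4, -29.2, 72.1]
tool_rot: [3.141, 0.003, 1.38]
force: [-0.9, -7.7, 1.2]
width: 0.2
```

Request:
step_arm(commands=[[0.7,0,0,0,0,0,255],[0.7,0,0,0,0,0,255]])

```text
clock: 16.3
eef_pos: [649.5, -28.7, 72.2]
tool_rot: [3.141, 0.003, 1.379]
force: [-1.0, -8.1, 1.1]
width: -0.5
```

Request:
step_arm(commands=[[0.8,0,0,0,0,0,255],[0.8,0,0,0,0,0,255]])

```text
clock: 16.5
eef_pos: [649.6, -28.3, 72.2]
tool_rot: [3.141, 0.004, 1.379]
force: [-0.1, -9.5, 0.8]
width: 0.1
```

Request:
step_arm(commands=[[0.8,0,0,0,0,0,255],[0.8,0,0,0,0,0,255]])

```text
clock: 16.7
eef_pos: [649.8, -27.9, 72.3]
tool_rot: [3.141, 0.004, 1.379]
force: [-0.3, -9.5, 1.0]
width: -0.0
```

Request:
step_arm(commands=[[-1,0,0,0,0,0,255],[-2,0,0,0,0,0,255],[-3,0,0,0,0,0,255],[-4,0,0,0,0,0,255],[-4,0,0,0,0,0,255]])

```text
clock: 17.2
eef_pos: [649.2, -29.8, 72.1]
tool_rot: [3.141, 0.002, 1.38]
force: [-0.1, -6.0, -0.4]
width: -0.2
```

Request:
step_arm(commands=[[-1,0,0,0,0,0,255],[-2,0,0,0,0,0,255],[-2,0,0,0,0,0,255]])

```text
clock: 17.5
eef_pos: [648.8, -31.3, 72.0]
tool_rot: [3.141, 0.001, 1.38]
force: [0.3, -5.7, 1.3]
width: 0.2
```

Request:
step_arm(commands=[[-1,0,0,0,0,0,255],[-2,0,0,0,0,0,255],[-2,0,0,0,0,0,255]])

```text
clock: 17.8
eef_pos: [648.5, -32.8, 72.0]
tool_rot: [3.141, 0.001, 1.381]
force: [-0.2, -6.2, -0.4]
width: -0.0
```

Request:
step_arm(commands=[[-1,0,0,0,0,0,255],[-2,0,0,0,0,0,255],[-2,0,0,0,0,0,255]])

```text
clock: 18.1
eef_pos: [648.1, -33.4, 72.0]
tool_rot: [-3.141, -0.001, 1.381]
force: [1.5, -2.7, -0.8]
width: 0.1
```

Request:
step_arm(commands=[[-1,0,0,0,0,0,255],[-2,0,0,0,0,0,255],[-2,0,0,0,0,0,255]])

```text
clock: 18.4
eef_pos: [647.7, -35.0, 72.0]
tool_rot: [-3.141, -0.001, 1.382]
force: [-0.4, -0.3, 1.2]
width: -0.2
```

The force fell from 6 N to 0 within about 2 mm at the expected home, so the carrier rests on the pawl. I retreat and look.

Request:
step_arm(commands=[[-4,0,0,0,0,0,255],[-12,0,0,0,0,0,255],[-22,0,0,0,0,0,255],[-25,0,-20,0,0,0,255],[-25,0,-60,0,0,0,255],[-25,0,-105,0,0,0,255],[-25,0,-150,0,0,0,255],[-25,0,-180,0,0,0,255]])

```text
clock: 19.2
eef_pos: [643.7, -62.5, 255.6]
tool_rot: [3.138, 0.0, 1.379]
force: [0.2, -0.1, -0.4]
width: -0.3
```

Request:
step_arm(commands=[[-40,-20,0,0,0,0,255],[-80,-40,0,0,0,0,255],[-120,-60,0,0,0,0,255],[-160,-80,0,0,0,0,255],[-195,-95,0,0,0,0,255],[-225,-110,0,0,0,0,255],[-225,-110,0,0,0,0,255]])

```text
clock: 19.9
eef_pos: [487.8, -267.3, 252.6]
tool_rot: [-3.14, 0.004, 1.371]
force: [0.3, -0.5, 0.0]
width: -0.2
```

```bash
python3 -c "
from h import *
tip();im=caps();a=shot('side','s5')
cv2.imwrite('pics/f5.png',np.hstack([cv2.resize(a[140:260,170:330],(400,300),interpolation=2),cv2.resize(im[110:260,190:390],(400,300),interpolation=2)])[:,:,::-1])
for z in (30,):
  pass
"
```

```text
tcp track -28.5 -246.5 yaw 89.4 F track 0.3 -0.5 t 19.9
top cap 89 track 86.3 74.7
top cap 90 track 84.6 40.7
top cap 99 track -87.8 8.4
```

View pics/f5.png

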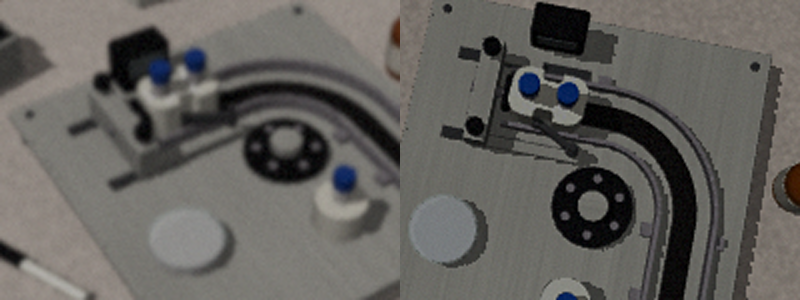

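The carrier is docked: its centre is 57.7 mm past bend_end, and the pawl's arm reaches its notch at (545,125) in the top crop. I check the bystanders and hand in.

```bash
python3 -c "
from h import *
for n in('top','side'):
  shot(n,n+'9')
  for th in('puck','dish','reagent','pen'):
    print(n,th,[(round(float(d['p']),2),round(d['point'][1]*512,1),round(d['point'][0]*384,1)) for d in ctrl.spot_in(th,n)[:1]])
caps(); print(ctrl.finish_job())"
```

```text
top puck [(0.68, 274.9, 261.2)]
top dish [(0.6, 208.4, 223.6)]
top reagent [(0.79, 388.6, 201.5)]
top pen [(0.59, 164.8, 177.8)]
side puck [(0.9, 307.3, 218.7)]
side dish [(0.84, 245.5, 235.4)]
side reagent [(0.81, 332.4, 160.0)]
side pen [(0.62, 181.8, 244.1)]
top cap 90 track 86.3 74.6
top cap 92 track 84.6 40.5
top cap 99 track -87.8 8.4
the job is handed in; nothing more can be done
None
```

The carrier is in the dock and held by the pawl, and I handed the job in at about 20 s of the 64 s allowed. I pushed it with the closed fingers from behind, turning the tool with the lane through the bend.

- **Forces:** the readings between pushes were 1–2 N along the lanes and peaked at about 9.5 N in the dock.
- **Latch:** I did not feel a distinct snap. When I backed off, the force fell from 6 N to 0 over about 2 mm. The carrier then stayed with its centre about 57.6 mm past bend_end. That matches a home at about 57 mm, worked out from where the head was first met, so the dock setting is about 2–3 mm. Unlatched, it would have sprung back to about 49 mm. In the last top picture the pawl's arm reaches the notch, and the caps had not moved when looked at again just before the hand-in.
- **Bystanders:** the puck's cap is where it was, to within 0.1 mm of its last clear view. The networks place the dish, reagent and pen within 1–5 pixels of the first pictures. The largest difference is the dish in the top view, at 5 pixels. The side view shows it shifted only 2–3 pixels, and nothing came near it, so I put that down to network scatter.

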